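Sweep the loose nuts into the catch frame

TASK

Three loose hex nuts lie scattered on the workbench; sweep all three along the bench top with the fingertips into the low three-sided metal catch frame, through its open side, until each lies wholly inside. Push them gently and keep them on the bench: do not pinch, lift or carry them. Leave the bearing, spark plug, wood block, standing bolt and screwdriver where they are.

Things in the scene. Friction and masses are not known exactly. Their poses are not given: they have to be found in the camera images.
- nut_1: one of three identical loose plain steel hex nuts, 24 mm across the flats, 27 mm across the corners, 12 mm high, 35 g, lying flat; the origin is the centre of its underside, on the bench top
- nut_2: one of three identical loose plain steel hex nuts, 24 mm across the flats, 27 mm across the corners, 12 mm high, 35 g, lying flat; the origin is the centre of its underside, on the bench top
- nut_3: one of three identical loose plain steel hex nuts, 24 mm across the flats, 27 mm across the corners, 12 mm high, 35 g, lying flat; the origin is the centre of its underside, on the bench top
- catch_frame: low U-shaped frame of bare sheet metal screwed to the bench, no floor of its own (the bench top runs into it). Origin: centre of the enclosed area, on the bench top. Its open side faces its own -x; the inside runs from x = -65 mm (open edge) to x = +65 mm (back wall) and y = -110 to +110 mm. Walls 3 mm thick, 30 mm high with a rim bead up to 33 mm; outside the walls a 2 mm thick, 16 mm wide foot flange with small screw heads
- bearing: loose ball bearing, a ring 52 mm across and 15 mm high lying flat near the nuts, 110 g; origin at the centre of its underside; a bystander to leave alone
- spark_plug: loose spark plug lying on the bench, 75 mm long (its x axis), 21 mm thick; origin below its middle, on the bench; a bystander to leave alone
- wood_block: loose softwood block lying flat, 115 mm long (its x axis), 55 mm wide, 40 mm high; origin at the centre of its underside; a bystander to leave alone
- bolt: loose hex bolt standing upright on its head, 78 mm high, head 22 mm across, shank 12 mm; origin at the centre of its underside, z axis up along the shank; a bystander to leave standing
- screwdriver: loose screwdriver with a red handle lying on the bench, 242 mm long (its x axis), 29 mm thick; origin below its middle, on the bench; a bystander to leave alone

How it is judged:
By the outcome, as a careful person would: the job done as asked, in the order asked, and still so for the second after the job is handed in, with the robot touching nothing.
It also fails if it takes over 67 s, if anything falls off the work surface, if the arm or the gripper's body presses on something with over 40 N, if the wrist force passes 120 N, or if a joint passes its speed limit or range.

ROBOT

A 6-joint arm with a two-finger parallel gripper is mounted at the origin on a cart in front of the work surface, level with it; the furniture and walls round the work are solid. World frame = base frame: x ahead of the robot, y to its left, z up, the work surface at z = 0. Lengths are in mm, angles in degrees, forces in N, time in s.
With the tool pointing down it reaches from about 275 to 775 mm from the base axis. Payload 14.6 kg.
Tool frame: the origin (TCP) lies on the centre line of the jaws, within the pads' length; the fingertips stand ahead of it and the grasp point (between the pads) lies 3 mm ahead of it (env.tips_ahead is the x of the fingertips in the tool frame, in mm); x points along the fingers, y is the direction in which the jaws open and shut, and the axes are right-handed (so a half turn about x gives the same grasp; the last joint's range is limited). The gripper opens to 85 mm and grips with 20 to 120 N. Pads are 22 mm wide; open, the fingers measure 114 mm over their backs; the gripper's body (76 mm by 85 mm) begins 54 mm behind the grasp point. The pads swing forward as they close: fully open they stand 13 mm farther back than shut.
Start: joints at [68.165, 15.075, -2.767, 72.158, 0, 81.102], TCP at [117.545, 511.675, 253.278] pointing down, gripper open.
Joint ranges: [-151.79, 151.79], [-50.71, 97.33], [-67.44, 78.34], [-121.81, 120.89], [-77.56, 73.72], [-180, 180]. Speed limits (degrees/s): [108.29, 108.29, 147.25, 159.86, 180, 180].

INTERFACE

Orientations are given as [roll, pitch, yaw] about the fixed x, y, z axes, in that order (R = Rz(yaw) Ry(pitch) Rx(roll)).
In Python, from rig import env gives the robot as it stands. The module is installed in compiled form; this text tells all that it offers.
- The arm moves only by the tool play_rows, never from a script. Its argument "increments" is a list of rows, each a list of 4 numbers: the shift along the tool's x, y, z in m, then the turn about the tool's x in degrees. A call has exactly 5 rows; each row shifts and turns the commanded pose from where the row before left it, along the tool's axes as they then stand; what a row does not reach is not made up. A row lasts 1/8 s, in which the tool goes at most 62.5 mm and 10.7 degrees, less where a joint would pass 70% of its speed; a pose out of reach is approached as far as the arm can. A call is refused whole if a number of a shift passes 0.0625 or a number of a turn 10.7, either way. A call with a gripper value outside its range is refused whole. "fingers" is the finger opening in m, from 0 to 0.0854, set as the call begins (left out, the last holds). The fingers move at their own pace and stop on an object; the grip force is fixed at half the most. Time passes only in rows, so rows that do not move let the fingers close, or fill a call up. It gives the time, the measured TCP pose, the force and the opening at its end, in the units of the state.
- env.get_obs(): the state, without advancing time (a new reading comes with each control period).
- env.read_camera(name): name is "scene" or "top" or "wrist"; returns a dict with "frame" (480x640x3 uint8, blue, green, red), "fx", "fy", "cx", "cy" (pixels), "R" (3x3) and "t" (3): a world point X has camera coordinates R X + t; the wrist camera has in their place "tool_from_camera" (4x4, takes a point from camera to tool coordinates, whose origin is the TCP and whose axes are the tool frame's). Camera axes: x right, y down, z forward; pixel columns grow to the right and rows downward; lengths in mm; the calibration is good to about 2 mm. The wrist camera is an equidistant fisheye: a pixel r from the principal point sees the ray r / f radians off the axis. A picture is of the moment at which its call begins: read the wrist's pose just before it. There is no depth.
- env.close_job(): hands the job in, once; it reports no verdict.
The state is a dict: "clock": time; "qpos": joint angles; "joint_velocities": joint speeds; "effort": joint torques, N m; "ee_pos": TCP position; "tool_rot": TCP orientation; "wrist_force": force on the tool from outside, world axes, zero at the start; "ft_torque": the same for the moment, N m; "grip_width": opening from 0.0 (shut) to 1.0 (fully open).
Only numpy, scipy, OpenCV 4.12 (cv2) and the standard library are available. Lean on these libraries where they do the work, as an engineer would, in place of code of your own. Each camera call takes 0.05 s, during which the arm holds its last target.

## Working session

There is one attempt and no reset: what is moved stays moved. The work goes in short steps, Python scripts to look and compute and a tool call to move; the robot and the scene stay as the last step left them, time stands still between calls to the robot, and variables do not carry over. Pictures are saved under pics/ and viewed, and the job is handed in when it is done.

Besides the shell and the picture viewer there is one more tool, called after "Emit:" as a command line: name --pt "numbers of a row" for each row, then --argument value for the rest. play_rows: Moves the arm, as the interface text tells. Its arguments: {"type":"object","properties":{"increments":{"type":"array"},"fingers":{"type":"number"}},"required":["increments"]}

```bash
mkdir -p pics; python3 - <<'E'
from rig import env
import cv2
o=env.get_obs();print(o, env.tips_ahead)
for n in ("top","scene"):
    c=env.read_camera(n);cv2.imwrite(f"pics/{n}0.png",c["frame"])
    print(n,{k:v for k,v in c.items() if k!="frame"})
E
```

```text
{'clock': 0.0, 'qpos': array([ 6.81643526e+01,  1.50992100e+01, -2.80227559e+00,  7.21583842e+01,
       -4.66847754e-05,  8.11020302e+01]), 'joint_velocities': array([ 0.04460859,  0.04868632,  0.05650081,  0.05420742,  0.05071253,
       -0.00172855]), 'effort': array([ 3.13238597e-03, -6.37604427e+01,  3.84565043e+01,  1.34354635e-02,
        2.87203920e-05, -2.58781898e-05]), 'ee_pos': array([117.45760887, 511.44693061, 252.8312119 ]), 'tool_rot': array([ -98.85329222,   89.94013019, -111.79096972]), 'wrist_force': array([ 0.15154328,  0.72609377, -1.43767415]), 'ft_torque': array([ 0.03182516, -0.03925264,  0.00915577]), 'grip_width': 1.0026583842546277} 22.0
top {'fx': 556.5982709688913, 'fy': 556.5982709688913, 'cx': 313.77445323361655, 'cy': 237.89191157041995, 'R': array([[ 1.48850980e-02, -9.99888753e-01,  9.56726686e-04],
       [-9.89371131e-01, -1.48669310e-02, -1.44650401e-01],
       [ 1.44648533e-01,  1.20657763e-03, -9.89482363e-01]]), 't': array([ -89.28001302,  554.20728081, 1078.62846886])}
scene {'fx': 515.0329083508211, 'fy': 515.0329083508211, 'cx': 321.062387738636, 'cy': 236.24433443997373, 'R': array([[ 0.71382983, -0.69985633,  0.02545752],
       [-0.32204749, -0.3603232 , -0.87547279],
       [ 0.62187811,  0.61674007, -0.48259643]]), 't': array([-459.23662592,  185.40098415,  731.5605555 ])}
```

View pics/top0.png

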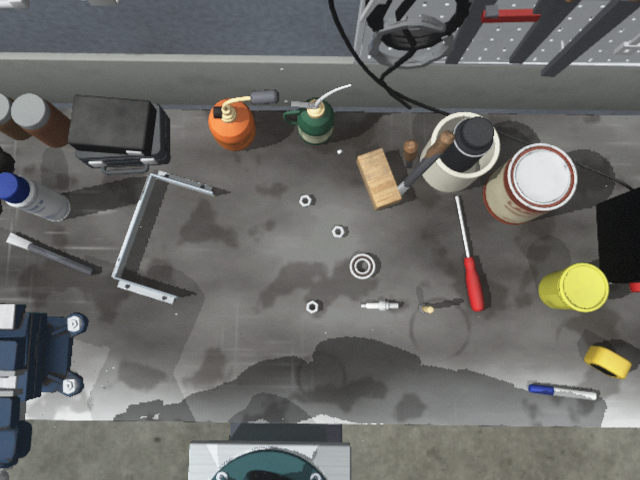

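View pics/scene0.png

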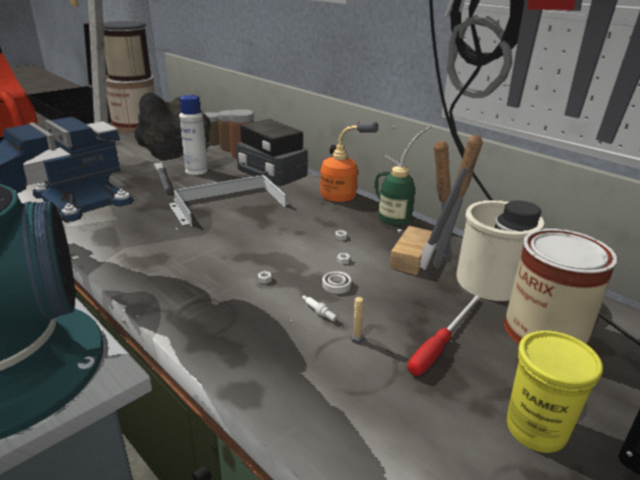

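The top view shows the nuts at (306,201), (339,231) and (313,307). The frame is at left with its open side facing the nuts, and the bearing is at (362,266). Next I'll measure.

```bash
cat > h.py <<'E'
from rig import env
import numpy as np, cv2
def ray(c,u,v,z):
    d=np.array([(u-c["cx"])/c["fx"],(v-c["cy"])/c["fy"],1.]);R=np.array(c["R"]);t=np.array(c["t"])
    o=-R.T@t; w=R.T@d
    return o+w*(z-o[2])/w[2]
def pix(c,X):
    p=np.array(c["R"])@np.array(X)+np.array(c["t"]); return c["fx"]*p[0]/p[2]+c["cx"],c["fy"]*p[1]/p[2]+c["cy"]
E
python3 - <<'E'
from h import *
c=env.read_camera("top");f=c["frame"]
a=f[150:330,90:250];cv2.imwrite("pics/fr.png",cv2.resize(a,None,fx=4,fy=3.3,interpolation=cv2.INTER_CUBIC)[:600,:800])
b=f[180:330,280:440];cv2.imwrite("pics/nu.png",cv2.resize(b,None,fx=4,fy=4,interpolation=cv2.INTER_CUBIC))
for n,(u,v) in dict(n1=(306,201),n2=(339,231.5),n3=(313,307),bear=(362,266)).items(): print(n,ray(c,u,v,9).round(1))
g=cv2.cvtColor(f,cv2.COLOR_BGR2GRAY)
for n,(u,v) in dict(n1=(306,201),n2=(339,231.5),n3=(313,307)).items():
    y0,x0=int(v)-11,int(u)-11; w=g[y0:y0+23,x0:x0+23]
    m=(w>130).astype(np.uint8)
    cs,_=cv2.findContours(m,0,2); k=max(cs,key=cv2.contourArea); (cx,cy),r=cv2.minEnclosingCircle(k)
    print(n,cx+x0,cy+y0,r,ray(c,cx+x0,cy+y0,9).round(1))
E
```

```text
n1 [637.6 -63.6   9. ]
n2 [ 574.2 -133.     9. ]
n3 [418.2 -81.5   9. ]
bear [ 503.3 -180.8    9. ]
n1 304.5 200.5 6.041623115539551 [638.7 -60.4   9. ]
n2 339.0 231.0 15.556448936462402 [ 575.3 -133.     9. ]
n3 308.2931032180786 309.7068967819214 10.41061019897461 [412.7 -72.    9. ]
```

View pics/fr.png

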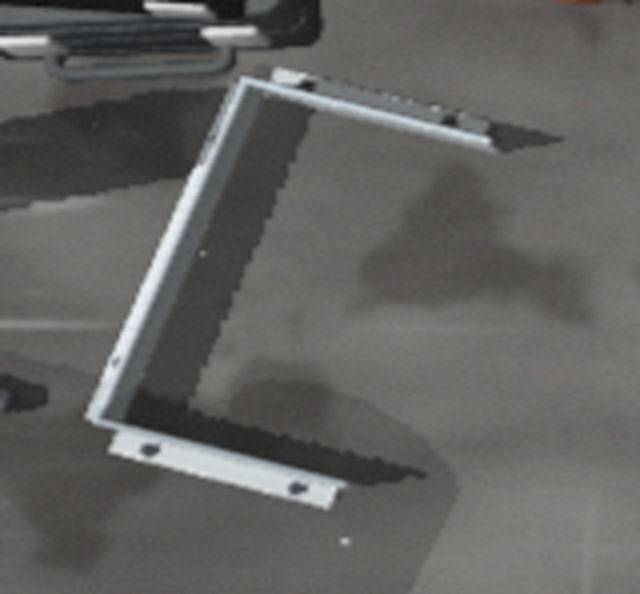

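View pics/nu.png

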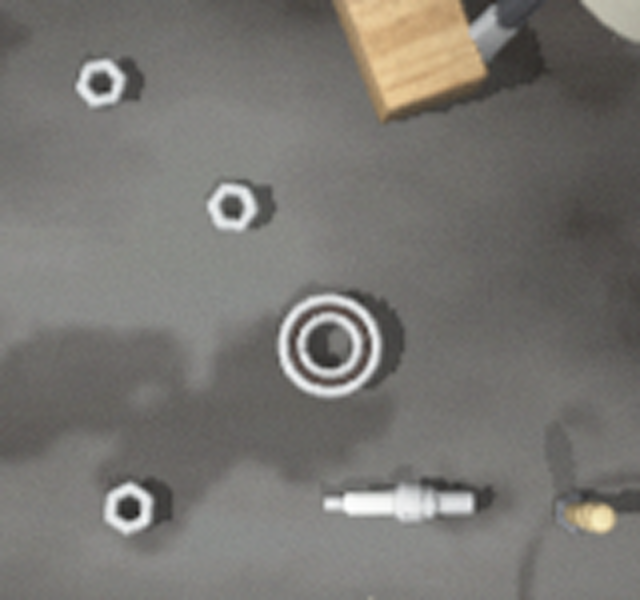

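```bash
python3 - <<'E'
from h import *
c=env.read_camera("top");s=env.read_camera("scene")
for n,u,v,z in [("n1",305.25,200.5,12),("n2",338,231.5,12),("n3",312.3,306.9,12),("bear",362.3,266.2,15),("plug0",360.5,305.5,8),("plug1",399,306,8),
 ("A farback",150.75,174.8,33),("B nearback",113.75,276.7,33),("C faropen",213.25,194.8,33),("D nearopen",176,297.5,33),("block",376.5,209,40)]:
    P=ray(c,u,v,z); print(n,P.round(1),np.round(pix(s,P),1))
E
```

```text
n1 [638. -62.  12.] [340.  232.3]
n2 [ 573.7 -130.8   12. ] [342.7 255.4]
n3 [418.4 -80.1  12. ] [263.7 274.2]
bear [ 502.3 -180.9   15. ] [335.7 278.4]
plug0 [ 422.7 -178.     8. ] [301.9 298.5]
plug1 [ 422.9 -256.3    8. ] [334.8 319.5]
A farback [682.7 256.3  33. ] [261.4 174.5]
B nearback [472.  318.4  33. ] [174.  189.2]
C faropen [642.6 126.1  33. ] [283.1 194.9]
D nearopen [432.4 191.7  33. ] [188.5 212. ]
block [ 616.6 -207.2   40. ] [388.6 250.3]
```

```bash
cat >> h.py <<'E'
from scipy.spatial.transform import Rotation as Ro
def tool(): 
    o=env.get_obs(); return o, Ro.from_euler('xyz',o["tool_rot"],degrees=True).as_matrix()
def rel(P):
    "shift to reach world P in tool axes (mm)"
    o,R=tool(); return R.T@(np.array(P,float)-o["ee_pos"])
def ang():
    o,R=tool(); z=R[:,2]; return np.degrees(np.arctan2(z[1],z[0]))
E
python3 - <<'E'
from h import *
o,R=tool();print(R.round(3),ang(),rel([644,-97,150]))
E
```

```text
[[-0.     0.224  0.975]
 [-0.     0.975 -0.224]
 [-1.    -0.    -0.   ]] -12.93732094032024 [ 103.27385094 -475.20838594  649.3630465 ]
```

Emit:
play_rows --pt "0.007 -0.0317 0.0433 0" --pt "0.007 -0.0317 0.0433 0" --pt "0.007 -0.0317 0.0433 0" --pt "0.007 -0.0317 0.0433 0" --pt "0.007 -0.0317 0.0433 0" --fingers 0.012

```text
clock: 0.88
ee_pos: [293.9, 307.3, 218.2]
tool_rot: [46.6, 90.0, 33.6]
wrist_force: [1.1, 0.4, -0.4]
grip_width: 0.14
```

Emit:
play_rows --pt "0.007 -0.0317 0.0433 0" --pt "0.007 -0.0317 0.0433 0" --pt "0.007 -0.0317 0.0433 0" --pt "0.007 -0.0317 0.0433 0" --pt "0.007 -0.0317 0.0433 0"

```text
clock: 1.5
ee_pos: [469.6, 104.1, 183.1]
tool_rot: [28.2, 90.0, 15.3]
wrist_force: [0.6, 0.9, -0.7]
grip_width: 0.142
```

Emit:
play_rows --pt "0.007 -0.0317 0.0433 0" --pt "0.007 -0.0317 0.0433 0" --pt "0.007 -0.0317 0.0433 0" --pt "0.007 -0.0317 0.0433 0" --pt "0.005 -0.0317 0.0433 0"

```text
clock: 2.12
ee_pos: [645.0, -98.7, 149.8]
tool_rot: [170.3, 90.0, 157.4]
wrist_force: [0.5, -0.1, 0.8]
grip_width: 0.139
```

Emit:
play_rows --pt "0 0 0 10" --pt "0 0 0 10" --pt "0 0 0 10" --pt "0 0 0 10" --pt "0 0 0 10"

```text
clock: 2.75
ee_pos: [644.0, -97.2, 150.1]
tool_rot: [-133.7, 90.0, 163.0]
wrist_force: [0.3, 0.2, 0.3]
grip_width: 0.14
```

Emit:
play_rows --pt "0 0 0 10" --pt "0 0 0 8.2" --pt "0 0 0 0" --pt "0 0 0 0" --pt "0 0 0 0"

```text
clock: 3.38
ee_pos: [644.1, -97.2, 150.2]
tool_rot: [-125.3, 90.0, 153.6]
wrist_force: [0.6, -0.7, 0.5]
grip_width: 0.139
```

```bash
python3 - <<'E'
from h import *
o,R=tool();print(o['clock'],o['ee_pos'],o['qpos'],o['grip_width'],o['wrist_force'],env.tips_ahead,ang())
t=np.array([590,245]);n=np.array([638,-62]);d=(t-n)/np.linalg.norm(t-n);s=n-38*d
print(d,s,rel([*s,26]))
c=env.read_camera("wrist");cv2.imwrite("pics/w1.png",c["frame"])
E
```

```text
3.375 [644.08008367 -97.18828123 150.22441964] [-1.57424560e+01  2.99086311e+01  4.85394463e+00  6.49510190e+01
  1.07032377e-03  6.52940495e+01] 0.13907296182910925 [ 0.61118857 -0.66642485  0.45777487] 22.0 -81.03650569960662
[-0.15447505  0.98799669] [643.87005199 -99.5438742 ] [124.22433207  -0.56421225   2.30138045]
```

View pics/w1.png

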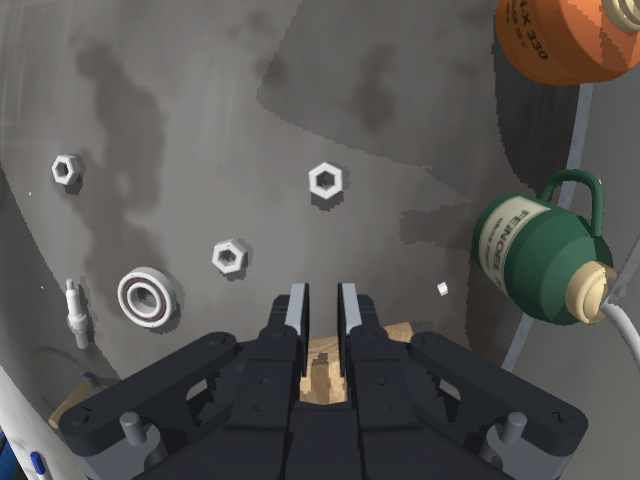

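The wrist view shows nut 1 at (325,181), straight ahead of the finger gap at about (322,290). I'll descend behind it, slowly at the end.

Emit:
play_rows --pt "0.03 0 0.002 0" --pt "0.03 0 0 0" --pt "0.03 0 0 0" --pt "0.018 0 0 0" --pt "0 0 0 0"

```text
clock: 4.05
ee_pos: [643.7, -98.9, 41.2]
tool_rot: [-114.4, 89.9, 164.5]
wrist_force: [0.2, 0.3, -0.5]
grip_width: 0.139
```

Emit:
play_rows --pt "0.003 0 0 0" --pt "0.003 0 0 0" --pt "0.003 0 0 0" --pt "0.003 0 0 0" --pt "0.003 0 0 0"

```text
clock: 4.68
ee_pos: [644.4, -99.1, 27.2]
tool_rot: [67.6, 90.0, -13.5]
wrist_force: [0.7, -0.6, -0.3]
grip_width: 0.14
```

```bash
python3 - <<'E'
from h import *
o,R=tool();print(o['clock'],o['ee_pos'],o['wrist_force'],env.tips_ahead,ang())
c=env.read_camera("wrist");s=env.read_camera("scene")["frame"][180:300,270:430]
cv2.imwrite("pics/w2.png",np.hstack([c["frame"][:,150:500],cv2.resize(s,(400,480))[:, :400]]))
E
```

```text
4.675 [644.4452522  -99.14147964  27.16270937] [ 0.72800562 -0.55117654 -0.27358703] 22.0 -81.13721980693526
```

View pics/w2.png

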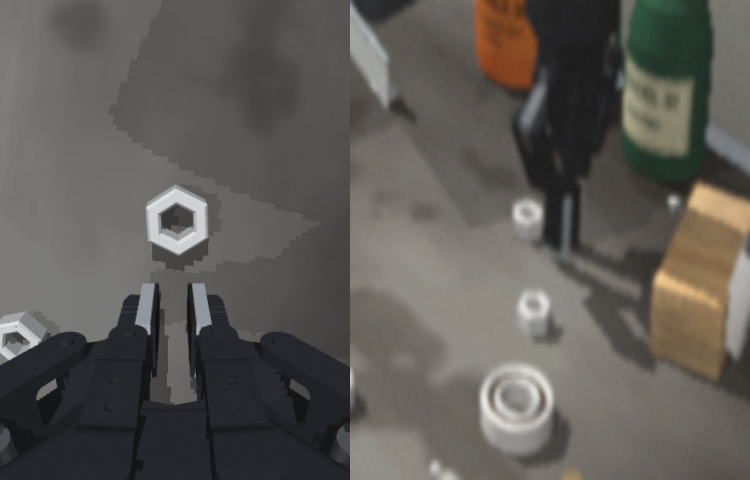

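Nut 1 is centred ahead of the finger gap with a corner facing it, and the tips are about 5 mm off the bench. Pushing along tool -z.

Emit:
play_rows --pt "0 0 -0.004 0" --pt "0 0 -0.004 0" --pt "0 0 -0.006 0" --pt "0 0 -0.008 0" --pt "0 0 -0.01 0"

```text
clock: 5.4
ee_pos: [639.4, -66.9, 27.3]
tool_rot: [64.0, 90.0, -17.1]
wrist_force: [1.0, -0.4, -0.2]
grip_width: 0.139
```

Emit:
play_rows --pt "0 0 -0.0125 0" --pt "0 0 -0.0125 0" --pt "0 0 -0.0125 0" --pt "0 0 -0.0125 0" --pt "0 0 -0.0125 0"

```text
clock: 6.02
ee_pos: [629.7, -4.9, 27.3]
tool_rot: [4.9, 90.0, -76.2]
wrist_force: [0.6, -1.1, -0.0]
grip_width: 0.139
```

```bash
python3 - <<'E'
from h import *
o,R=tool();print(o['clock'],o['ee_pos'],o['wrist_force'],ang())
c=env.read_camera("wrist")
cv2.imwrite("pics/w3.png",c["frame"])
E
```

```text
6.025 [629.70011312  -4.9091885   27.28471408] [ 0.59127658 -1.05051405 -0.04503935] -81.13415472903161
```

View pics/w3.png

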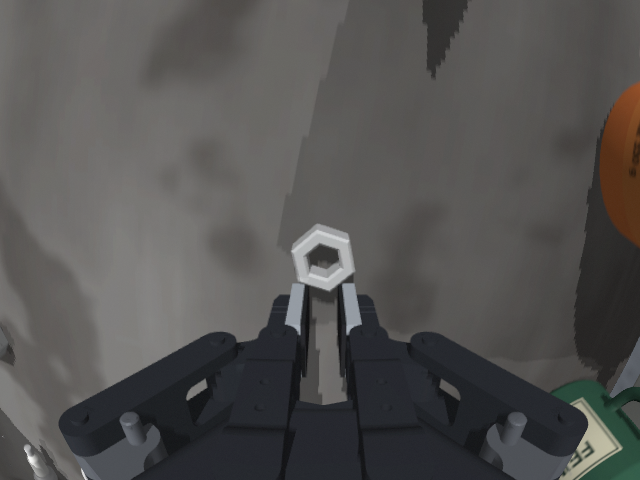

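The nut is nested stably at (323,257), so I'll continue.

Emit:
play_rows --pt "0 0 -0.0125 0" --pt "0 0 -0.0125 0" --pt "0 0 -0.0125 0" --pt "0 0 -0.0125 0" --pt "0 0 -0.0125 0"

```text
clock: 6.7
ee_pos: [620.1, 56.9, 27.3]
tool_rot: [53.2, 90.0, -28.0]
wrist_force: [0.1, 0.1, -1.4]
grip_width: 0.138
```

Emit:
play_rows --pt "0 0 -0.0125 0" --pt "0 0 -0.0125 0" --pt "0 0 -0.0125 0" --pt "0 0 -0.0125 0" --pt "0 0 -0.0125 0"

```text
clock: 7.32
ee_pos: [610.4, 118.6, 27.3]
tool_rot: [-20.0, 90.0, -101.1]
wrist_force: [0.6, -0.8, -0.0]
grip_width: 0.142
```

```bash
python3 - <<'E'
from h import *
o,R=tool();print(o['clock'],o['ee_pos'],o['wrist_force'],ang())
c=env.read_camera("wrist")
cv2.imwrite("pics/w4.png",c["frame"])
E
```

```text
7.325 [610.4491626  118.55936157  27.27204953] [ 0.5888912  -0.79943243 -0.02312178] -81.13526946619658
```

View pics/w4.png

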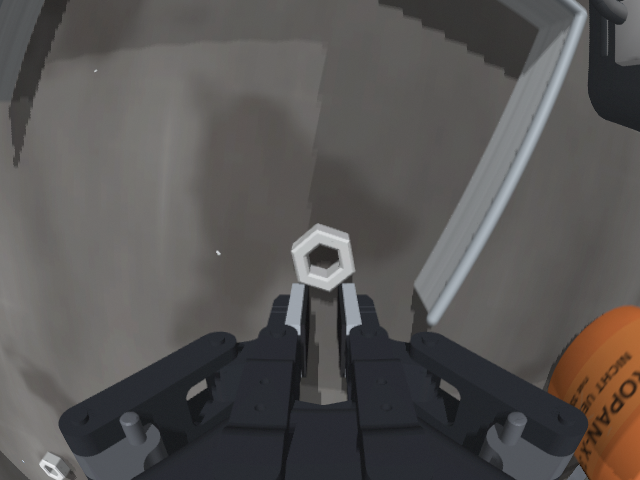

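```bash
python3 - <<'E'
from h import *
c=env.read_camera("wrist");T=np.array(c["tool_from_camera"]);print(T.round(2))
for u,v in [(292,284),(300,375),(372,300),(430,345),(420,335),(585,420)]:
    a,b=u-c["cx"],v-c["cy"];r=np.hypot(a,b);th=r/c["fx"]
    d=T[:3,:3]@np.array([np.sin(th)*a/r,np.sin(th)*b/r,np.cos(th)]);o=T[:3,3]
    for zz in (0,-11): print((u,v),(o+d*(zz-o[2])/d[2]).round(1),end=' ')
    print()
E
```

```text
[[  -0.     -0.29    0.96 -120.32]
 [   1.     -0.      0.     -0.17]
 [  -0.      0.96    0.29  -73.35]
 [   0.      0.      0.      1.  ]]
(292, 284) [ 42.6 -14.9   0. ] (292, 284) [ 18.2 -12.7 -11. ] 
(300, 375) [-27.4  -7.2   0. ] (300, 375) [-41.3  -6.2 -11. ] 
(372, 300) [25.2 21.5  0. ] (372, 300) [  3.4  18.2 -11. ] 
(430, 345) [-12.   38.1   0. ] (430, 345) [-28.2  32.3 -11. ] 
(420, 335) [-4.9 36.   0. ] (420, 335) [-22.2  30.6 -11. ] 
(585, 420) [-60.2  75.    0. ] (585, 420) [-69.2  63.7 -11. ]
```

Emit:
play_rows --pt "0 -0.003 -0.01 0" --pt "0 -0.003 -0.01 0" --pt "0 -0.003 -0.01 0" --pt "0 -0.003 -0.01 0" --pt "0 -0.003 -0.01 0"

```text
clock: 8.05
ee_pos: [587.7, 165.5, 27.3]
tool_rot: [158.2, 90.0, 77.0]
wrist_force: [0.6, -0.1, 0.4]
grip_width: 0.137
```

Emit:
play_rows --pt "0 0 -0.0125 0" --pt "0 0 -0.0125 0" --pt "0 0 -0.012 0" --pt "0 0 -0.01 0" --pt "0 0 -0.008 0"

```text
clock: 8.68
ee_pos: [579.5, 219.8, 27.3]
tool_rot: [17.8, 90.0, -63.4]
wrist_force: [-0.2, -0.8, -0.1]
grip_width: 0.138
```

```bash
python3 - <<'E'
from h import *
o,R=tool();print(o['clock'],o['ee_pos'],o['wrist_force'],ang())
c=env.read_camera("wrist")
cv2.imwrite("pics/w5.png",c["frame"])
E
```

```text
8.675 [579.51543943 219.81882087  27.26195625] [-0.1925274  -0.78356667 -0.11484948] -81.12752299013569
```

View pics/w5.png

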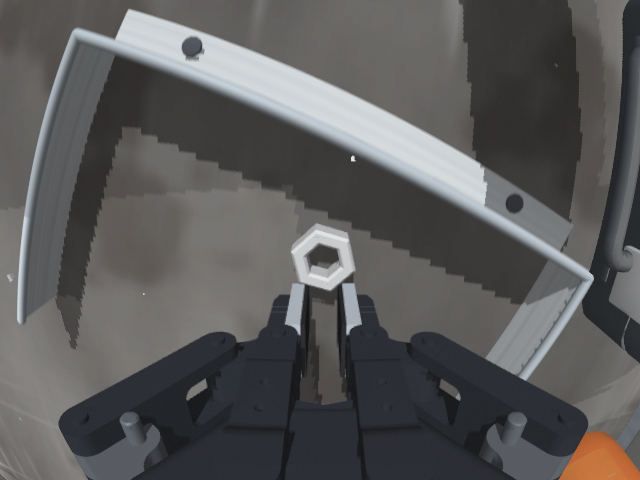

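Emit:
play_rows --pt "0 0 -0.006 0" --pt "0 0 -0.004 0" --pt "0 0 0.008 0" --pt "0 0 0.012 0" --pt "-0.03 0 0.005 0"

```text
clock: 9.35
ee_pos: [580.9, 202.5, 56.0]
tool_rot: [-83.9, 89.8, -165.1]
wrist_force: [-0.3, 0.5, -0.8]
grip_width: 0.133
```

Emit:
play_rows --pt "-0.045 0 0 5.7" --pt "0 0 0 5.8" --pt "0 0 0.03 0" --pt "0 0 0.045 0" --pt "0 0 0.045 0"

```text
clock: 9.98
ee_pos: [576.2, 82.3, 102.3]
tool_rot: [50.9, 90.0, -41.7]
wrist_force: [1.3, 0.7, 0.1]
grip_width: 0.14
```

Emit:
play_rows --pt "0 0 0.045 0" --pt "0 0 0.045 0" --pt "0 0 0.045 0" --pt "0 0 0.045 0" --pt "0 0 0.03 0"

```text
clock: 10.6
ee_pos: [566.1, -128.2, 102.3]
tool_rot: [20.3, 90.0, -72.4]
wrist_force: [1.2, -0.4, -0.1]
grip_width: 0.139
```

```bash
python3 - <<'E'
from h import *
o,R=tool();print(o['clock'],o['ee_pos'],o['wrist_force'],ang())
t=np.array([590,215]);n=np.array([573.7,-130.8]);d=(t-n)/np.linalg.norm(t-n);s=n-38*d
print(d,np.degrees(np.arctan2(d[1],d[0])),rel([*s,27]))
cv2.imwrite("pics/t1.png",env.read_camera("top")["frame"])
E
```

```text
10.6 [ 566.10600906 -128.21313292  102.33193395] [ 1.18996296 -0.4420833  -0.07878272] -92.75514020967911
[0.04708479 0.9988909 ] 87.30124224290518 [75.34469032  7.73868192 40.19652308]
```

View pics/t1.png

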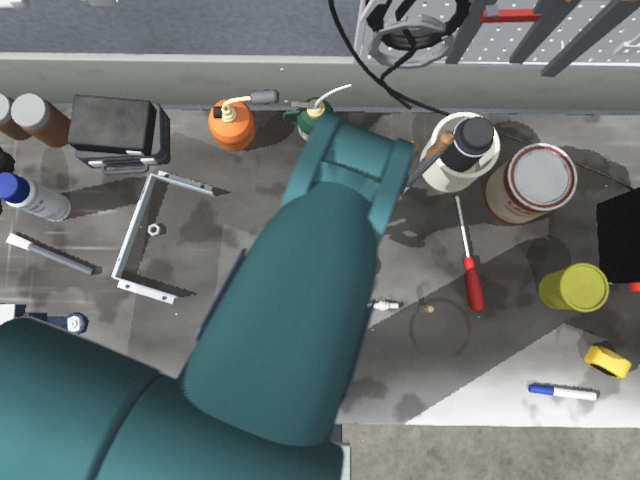

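Nut 1 lies inside the frame at pixel (154,230). Next is nut 2.

Emit:
play_rows --pt "0 0.004 0.02 0" --pt "0 0.0037 0.02 0" --pt "0.02 0 0 0" --pt "0.03 0 0 0" --pt "0.01 0 0 0"

```text
clock: 11.28
ee_pos: [572.0, -165.8, 40.9]
tool_rot: [-110.2, 89.9, 157.2]
wrist_force: [0.2, -0.6, -0.1]
grip_width: 0.139
```

```bash
python3 - <<'E'
from h import *
o,R=tool();print(o['clock'],o['ee_pos'],o['wrist_force'],ang(),rel([571.9,-168.8,27]))
c=env.read_camera("wrist")
cv2.imwrite("pics/w6.png",c["frame"])
E
```

```text
11.275 [ 571.97516037 -165.75886072   40.87364044] [ 0.15940528 -0.55697624 -0.06973672] -92.62921597190066 [13.87122041  0.09245369  3.05168362]
```

View pics/w6.png

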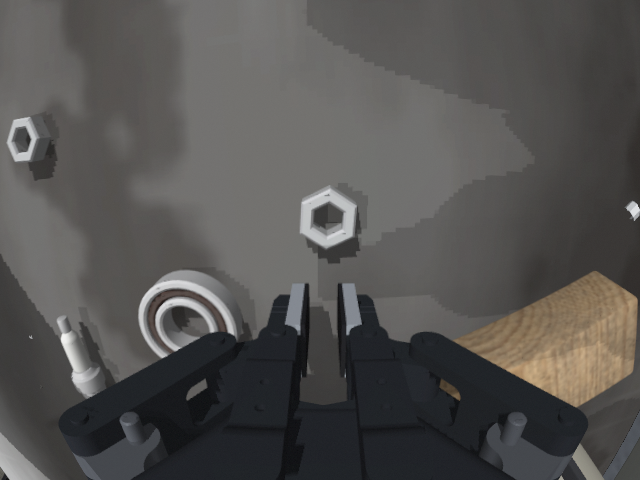

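Emit:
play_rows --pt "0.005 0.0015 0 0" --pt "0.005 0 0 0" --pt "0.003 0 0 0" --pt "0.001 0 -0.003 0" --pt "0 0 -0.005 0"

```text
clock: 11.95
ee_pos: [574.4, -157.5, 28.4]
tool_rot: [68.1, 90.0, -24.5]
wrist_force: [0.2, 0.7, 0.2]
grip_width: 0.138
```

Emit:
play_rows --pt "0 0 -0.005 0" --pt "0 0 -0.005 0" --pt "0 0 -0.007 0" --pt "0 0 -0.009 0" --pt "0 0 -0.011 0"

```text
clock: 12.58
ee_pos: [576.2, -120.1, 28.3]
tool_rot: [56.1, 90.0, -36.5]
wrist_force: [0.0, -0.2, 0.3]
grip_width: 0.144
```

Emit:
play_rows --pt "0 0 -0.0125 0" --pt "0 0 -0.0125 0" --pt "0 0 -0.0125 0" --pt "0 0 -0.0125 0" --pt "0 0 -0.0125 0"

```text
clock: 13.2
ee_pos: [579.0, -57.4, 28.3]
tool_rot: [-33.1, 90.0, -125.7]
wrist_force: [-0.9, -0.0, 0.4]
grip_width: 0.137
```

```bash
python3 - <<'E'
from h import *
o,R=tool();print(o['clock'],o['ee_pos'],o['wrist_force'],ang())
c=env.read_camera("wrist")
cv2.imwrite("pics/w7.png",c["frame"])
E
```

```text
13.2 [579.0458658  -57.42432571  28.26871865] [-0.8546584  -0.03875523  0.4121569 ] -92.63402541220684
```

View pics/w7.png

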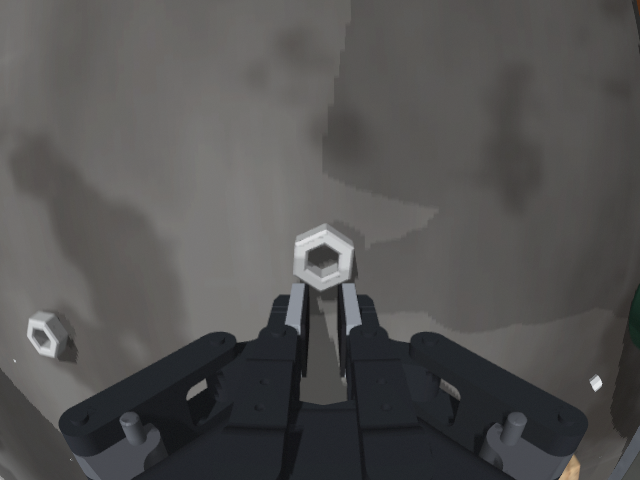

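Nut 2 is nested at (323,257), so I'll continue.

Emit:
play_rows --pt "0 0 -0.0125 0" --pt "0 0 -0.0125 0" --pt "0 0 -0.0125 0" --pt "0 0 -0.0125 0" --pt "0 0 -0.0125 0"

```text
clock: 13.88
ee_pos: [581.9, 5.0, 28.3]
tool_rot: [98.1, 90.0, 5.5]
wrist_force: [0.3, 0.2, 0.4]
grip_width: 0.14
```

Emit:
play_rows --pt "0 0 -0.0125 0" --pt "0 0 -0.0125 0" --pt "0 0 -0.0125 0" --pt "0 0 -0.0125 0" --pt "0 0 -0.0125 0"

```text
clock: 14.5
ee_pos: [584.8, 67.4, 28.3]
tool_rot: [87.4, 90.0, -5.2]
wrist_force: [-0.3, -0.9, -0.3]
grip_width: 0.138
```

Emit:
play_rows --pt "0 0 -0.0125 0" --pt "0 0 -0.0125 0" --pt "0 0 -0.0125 0" --pt "0 0 -0.0125 0" --pt "0 0 -0.0125 0"

```text
clock: 15.12
ee_pos: [587.7, 129.8, 28.3]
tool_rot: [-31.3, 90.0, -123.9]
wrist_force: [0.6, -0.9, -0.6]
grip_width: 0.137
```

```bash
python3 - <<'E'
from h import *
o,R=tool();print(o['clock'],o['ee_pos'],o['wrist_force'],ang())
c=env.read_camera("wrist")
cv2.imwrite("pics/w8.png",c["frame"])
E
```

```text
15.125 [587.67689413 129.84145513  28.26778101] [ 0.6384633  -0.87412453 -0.61436637] -92.63703886056291
```

View pics/w8.png

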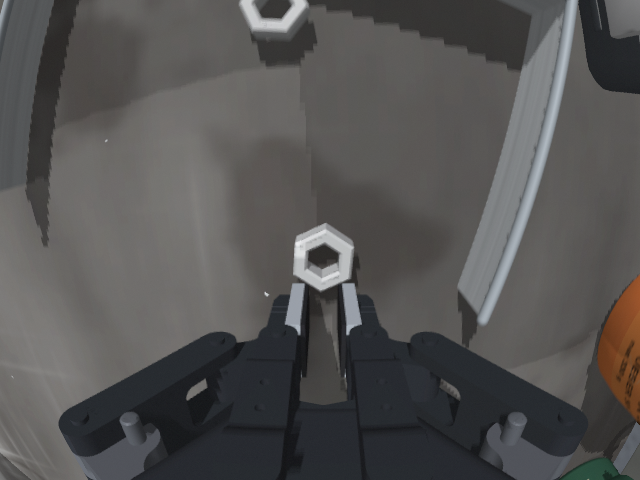

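Emit:
play_rows --pt "0 0.002 -0.0125 0" --pt "0 0.002 -0.0125 0" --pt "0 0.002 -0.0125 0" --pt "0 0.002 -0.0125 0" --pt "0 0 -0.008 0"

```text
clock: 15.8
ee_pos: [598.5, 187.5, 28.2]
tool_rot: [99.5, 90.0, 6.9]
wrist_force: [0.7, -0.9, 0.1]
grip_width: 0.141
```

Emit:
play_rows --pt "0 0 -0.002 0" --pt "0 0 0.008 0" --pt "0 0 0.014 0" --pt "-0.03 0 0.01 0" --pt "-0.04 0 0 6.7"

```text
clock: 16.42
ee_pos: [596.2, 154.5, 98.5]
tool_rot: [-68.2, 89.9, -167.8]
wrist_force: [-0.4, 0.3, 0.2]
grip_width: 0.138
```

```bash
python3 - <<'E'
from h import *
o,R=tool();print(o['clock'],o['ee_pos'],o['wrist_force'],ang())
c=env.read_camera("wrist")
cv2.imwrite("pics/w9.png",c["frame"])
t=np.array([507,237]);n=np.array([418.4,-80.1]);d=(t-n)/np.linalg.norm(t-n);s=n-38*d
print(d,np.degrees(np.arctan2(d[1],d[0])),s)
R2=Ro.from_rotvec([0,0,np.radians(-np.degrees(np.arctan2(d[1],d[0])))])
z=-np.array([*d,0]);x=np.array([0,0,-1.]);y=np.cross(z,x)
D=np.array([*s,27])-o["ee_pos"];print(D@x,D@y,D@z)
E
```

```text
16.425 [596.24720829 154.54706427  98.45188698] [-0.3959005   0.27849448  0.24579749] -99.5626133970963
[0.26910039 0.96311213] 74.3892579400645 [ 408.17418504 -116.698261  ]
71.45188697595084 -108.14318648886936 311.8501880296244
```

View pics/w9.png

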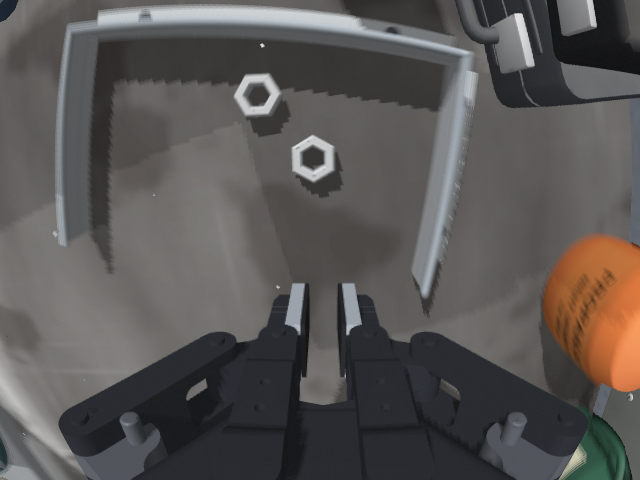

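Nuts 1 and 2 lie inside the frame at (258,95) and (313,157). Next is nut 3.

Emit:
play_rows --pt "0 0 0 6" --pt "0 -0.0155 0.0445 0" --pt "0 -0.0155 0.0445 0" --pt "0 -0.0155 0.0445 0" --pt "0 -0.0155 0.0445 0"

```text
clock: 17.1
ee_pos: [488.8, -0.6, 98.3]
tool_rot: [72.2, 90.0, -33.2]
wrist_force: [1.1, 0.2, 0.7]
grip_width: 0.144
```

Emit:
play_rows --pt "0 -0.0155 0.0445 0" --pt "0 -0.0155 0.0445 0" --pt "0 -0.0155 0.0445 0" --pt "0.02 0 0 0" --pt "0.03 0 0 0"

```text
clock: 17.73
ee_pos: [409.7, -116.6, 48.3]
tool_rot: [77.0, 89.9, -28.5]
wrist_force: [0.3, -0.0, -0.4]
grip_width: 0.141
```

```bash
python3 - <<'E'
from h import *
o,R=tool();print(o['clock'],o['ee_pos'],o['wrist_force'],ang(),rel([408.2,-116.7,27]))
c=env.read_camera("wrist")
cv2.imwrite("pics/w10.png",c["frame"])
E
```

```text
17.725 [ 409.68773883 -116.6334421    48.30708215] [ 0.26171032 -0.03112453 -0.35416482] -105.45734489419473 [21.30395992 -1.46597466  0.44917345]
```

View pics/w10.png

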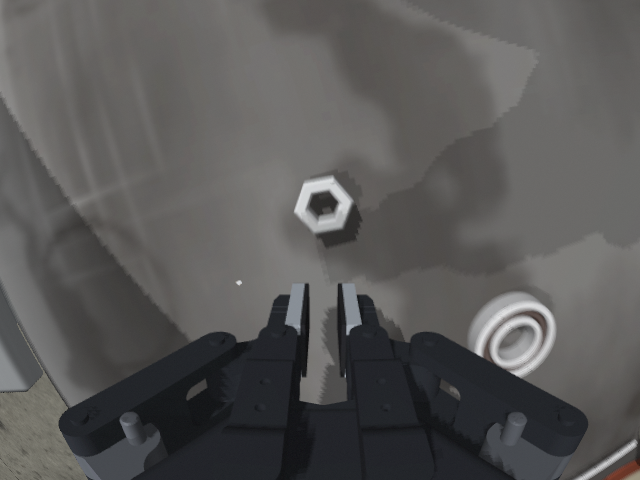

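Nut 3 is aligned at (324,205). I'll descend and push.

Emit:
play_rows --pt "0.01 0 0 0" --pt "0.006 0 0 0" --pt "0.003 0 0 0" --pt "0.001 0 -0.003 0" --pt "0 0 -0.005 0"

```text
clock: 18.4
ee_pos: [412.2, -107.2, 28.5]
tool_rot: [85.3, 90.0, -20.1]
wrist_force: [-0.5, 0.5, -0.1]
grip_width: 0.141
```

Emit:
play_rows --pt "0 0 -0.005 0" --pt "0 0 -0.005 0" --pt "0 0 -0.007 0" --pt "0 0 -0.009 0" --pt "0 0 -0.011 0"

```text
clock: 19.02
ee_pos: [422.0, -71.0, 28.3]
tool_rot: [96.3, 90.0, -9.0]
wrist_force: [0.4, 0.2, 0.1]
grip_width: 0.14
```

Emit:
play_rows --pt "0 0 -0.0125 0" --pt "0 0 -0.0125 0" --pt "0 0 -0.0125 0" --pt "0 0 -0.0125 0" --pt "0 0 -0.0125 0"

```text
clock: 19.65
ee_pos: [438.5, -10.6, 28.3]
tool_rot: [-101.3, 90.0, 153.3]
wrist_force: [-0.5, -0.2, 0.8]
grip_width: 0.138
```

```bash
python3 - <<'E'
from h import *
o,R=tool();print(o['clock'],o['ee_pos'],o['wrist_force'],ang())
c=env.read_camera("wrist")
cv2.imwrite("pics/w11.png",c["frame"])
E
```

```text
19.65 [438.52600429 -10.58621596  28.26761273] [-0.54352249 -0.16339294  0.80452427] -105.33475358964483
```

View pics/w11.png

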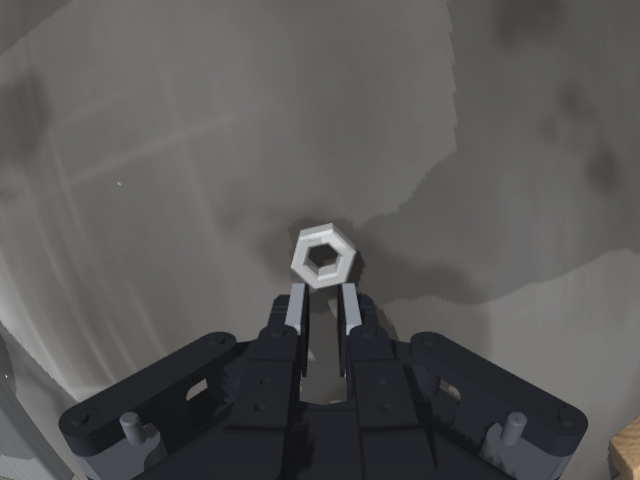

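Emit:
play_rows --pt "0 0 -0.0125 0" --pt "0 0 -0.0125 0" --pt "0 0 -0.0125 0" --pt "0 0 -0.0125 0" --pt "0 0 -0.0125 0"

```text
clock: 20.32
ee_pos: [455.1, 49.7, 28.3]
tool_rot: [51.9, 90.0, -53.4]
wrist_force: [-0.2, 0.3, -0.7]
grip_width: 0.14
```

Emit:
play_rows --pt "0 0 -0.0125 0" --pt "0 0 -0.0125 0" --pt "0 0 -0.0125 0" --pt "0 0 -0.0125 0" --pt "0 0 -0.0125 0"

```text
clock: 20.95
ee_pos: [471.6, 109.9, 28.3]
tool_rot: [-7.1, 90.0, -112.4]
wrist_force: [0.0, -0.8, 0.2]
grip_width: 0.141
```

```bash
python3 - <<'E'
from h import *
o,R=tool();print(o['clock'],o['ee_pos'],o['wrist_force'],ang())
c=env.read_camera("wrist")
cv2.imwrite("pics/w12.png",c["frame"])
E
```

```text
20.95 [471.59260811 109.90276875  28.26748732] [ 0.03690325 -0.77062714  0.18923876] -105.3412058805003
```

View pics/w12.png

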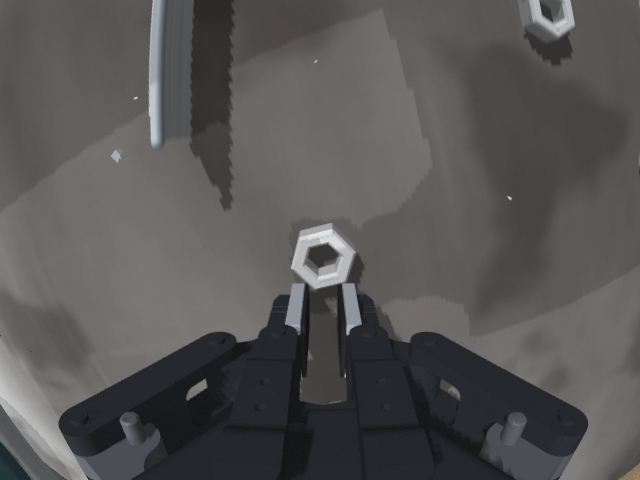

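Nut 3 stays nested, with the near wall well to the left. I'll finish the push, back off and lift.

Emit:
play_rows --pt "0 0 -0.0125 0" --pt "0 0 -0.0125 0" --pt "0 0 -0.0125 0" --pt "0 0 -0.0125 0" --pt "0 0 -0.0125 0"

```text
clock: 21.62
ee_pos: [488.1, 170.2, 28.3]
tool_rot: [23.8, 90.0, -81.5]
wrist_force: [-0.8, -0.5, -0.3]
grip_width: 0.144
```

Emit:
play_rows --pt "0 0 -0.0125 0" --pt "0 0 -0.0125 0" --pt "0 0 -0.01 0" --pt "0 0 -0.006 0" --pt "0 0 -0.003 0"

```text
clock: 22.25
ee_pos: [499.6, 212.1, 28.2]
tool_rot: [-18.8, 90.0, -124.1]
wrist_force: [-0.8, 0.1, -0.2]
grip_width: 0.141
```

Emit:
play_rows --pt "0 0 0.006 0" --pt "0 0 0.014 0" --pt "0 0 0.016 0" --pt "-0.03 0 0.01 0" --pt "-0.05 0 0.02 0"

```text
clock: 22.88
ee_pos: [480.8, 146.7, 108.2]
tool_rot: [-66.2, 89.8, -171.6]
wrist_force: [1.6, -0.4, 0.9]
grip_width: 0.137
```

Emit:
play_rows --pt "-0.03 0 0.04 0" --pt "-0.02 0 0.04 0" --pt "0 0 0.04 0" --pt "0 0 0.04 0" --pt "0 0 0.02 0"

```text
clock: 23.5
ee_pos: [433.2, -27.6, 158.3]
tool_rot: [19.6, 90.0, -85.9]
wrist_force: [0.0, 0.1, 0.4]
grip_width: 0.143
```

```bash
python3 - <<'E'
from h import *
o,R=tool();print(o['clock'],o['ee_pos'],o['wrist_force'],ang())
c=env.read_camera("wrist");cv2.imwrite("pics/w13.png",c["frame"])
cv2.imwrite("pics/t2.png",env.read_camera("top")["frame"])
cv2.imwrite("pics/s2.png",env.read_camera("scene")["frame"])
E
```

```text
23.5 [433.16649079 -27.64306269 158.31571527] [0.0389964  0.07760718 0.40874377] -105.46969082908058
```

View pics/w13.png

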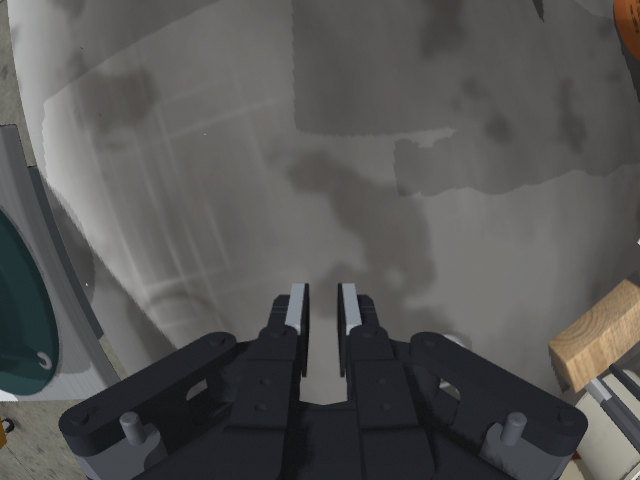

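View pics/t2.png

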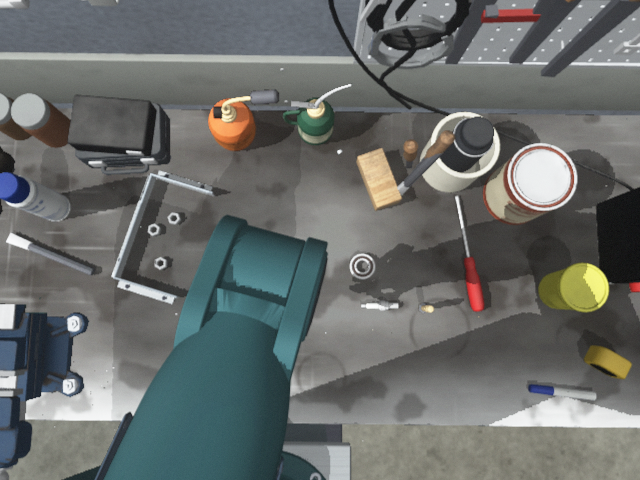

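View pics/s2.png

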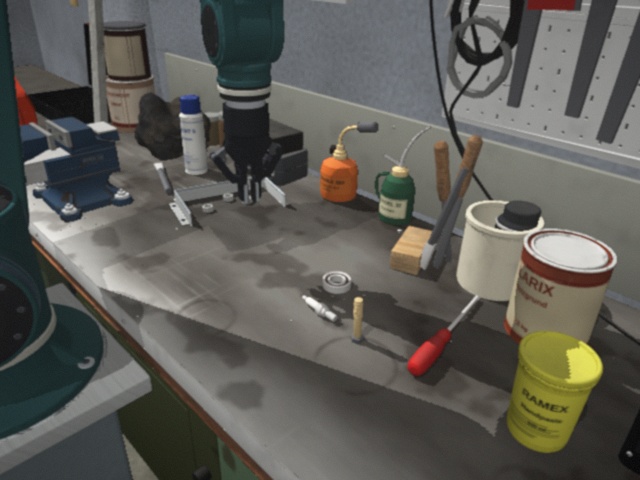

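The top view shows all three nuts in the frame, at (154,230), (175,217) and (162,263), and the bystanders unmoved. A quick numeric check, then I'll hand in.

```bash
python3 - <<'E'
from h import *
c=env.read_camera("top")
A=[ray(c,*p,33)[:2] for p in [(150.75,174.8),(113.75,276.7),(213.25,194.8),(176,297.5)]]
C=sum(A)/4; a=A[0]+A[1]-A[2]-A[3]; a/=np.linalg.norm(a); b=np.array([-a[1],a[0]])
for p in [(153.7,230),(174.7,217.5),(162,263)]:
    q=ray(c,*p,12)[:2]-C; print((q@a).round(1),(q@b).round(1))
print(env.get_obs()['joint_velocities'].round(2), env.get_obs()['clock'])
env.close_job()
E
```

```text
29.7 -5.2
-2.5 -43.3
-10.4 53.7
[1.6  0.35 0.44 0.06 0.1  0.29] 23.7
the job is handed in; nothing more can be done
```

All three nuts are inside the catch frame, and I handed the job in at about 23.7 s of the 67 s allowed. I swept each one along the bench with the fingertips set about 12 mm apart. They stood about 5 mm off the bench, and I did not pinch or lift any nut.

My last check used the top camera. The nut centres in the frame's own axes are below. Each nut's corners reach 13.5 mm from its centre, and the inside of the frame runs to ±65 mm in x and ±110 mm in y.

| Nut | x (mm) | y (mm) |
|---|---|---|
| nut_1 | +30 | -5 |
| nut_2 | -3 | -43 |
| nut_3 | -10 | +54 |

- **Clearance:** each nut has at least 21 mm to spare on every side, including the open edge.
- **Bystanders:** the bearing, spark plug, wood block, standing bolt and screwdriver looked unmoved in the last top and scene pictures. I compared these by eye, not by measurement.
- **Forces:** the wrist force read under about 2 N at every reading.
- **At hand-in:** the gripper was clear of everything, at TCP height 158 mm. The last reading still showed a slow joint speed of 1.6°/s as the arm settled.

No check failed or disagreed with another.

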